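Seat the taper plug in the rocking rest and prove that it rocks free

ROBOT

A 6-joint arm with a two-finger parallel gripper is mounted at the origin on the work surface. World frame = base frame: x ahead of the robot, y to its left, z up, the work surface at z = 0. Lengths are in m, angles in rad, forces in N, time in s.
With the tool pointing down it reaches from about 0.25 to 0.775 m from the base axis. Payload 4 kg.
Tool frame: the origin (TCP) lies between the finger pads; the fingertips stand 14 mm ahead of it and the grasp point (between the pads) lies 5 mm behind it; z points along the fingers, y is the direction in which the jaws open and shut (so a half turn about z gives the same grasp; the last joint's range is limited). The gripper opens to 85 mm and grips with 20 to 120 N. Pads are 22 mm wide; open, the fingers measure 114 mm over their backs; the gripper's body (76 mm by 85 mm) begins 54 mm behind the grasp point. The pads swing forward as they close: fully open they stand 13 mm farther back than shut.
Start: joints at [-1.415, 0.087, 1.371, -0, 1.684, -0.103], TCP at [0.141, -0.532, 0.245] pointing down, gripper open.
Joint ranges: [-3.1, 3.1], [-0.76, 2.03], [0.27, 2.55], [-1.08, 4.22], [0.17, 2.65], [-2.57, 2.57]. Speed limits (rad/s): [2.79, 2.79, 3.14, 3.14, 3.14, 3.14].

INTERFACE

Orientations are given as a 3x3 rotation matrix whose columns are the frame's x, y, z axes.
In Python, from workcell import state, viewer, job gives the robot as it stands.
- The arm moves only by the tool arm_command, never from a script. Its argument "plan" is one flat list of numbers, 5 for each row, row after row: the shift along the tool's x, y, z in m, then the turn about the tool's z in rad, then the gripper command: -1 is fully open, 1 is shut, values between are in proportion. In form: [tx, ty, tz, twist, gripper, tx, ty, tz, twist, gripper, ...]. A call has 1 to 20 rows; each row is the pose to reach, as a shift and turn from the pose commanded when the call began, along the tool's axes at that moment; what a row does not reach only later rows make up. A row lasts 1/8 s, in which the tool goes at most 62.5 mm and 10.7 degrees, less where a joint would pass 70% of its speed; a pose out of reach is approached as far as the arm can. A call with a gripper value outside its range is refused whole. The fingers move at their own pace and stop on an object; "squeeze" is the grip in N (left out, the last holds). Time passes only in rows, so rows that repeat a pose let the fingers close. It gives the time, the measured TCP pose, the force and the opening at its end, in the units of the state.
- state(): the state, without advancing time (a new reading comes with each control period).
- viewer.camera(name): name is "scene" or "top"; returns the picture (400x640x3 uint8, red, green, blue); there is no depth.
- viewer.camera_params(name): a dict with "vertical_fov" (degrees; the focal length in pixels is half the picture's height over the tangent of half this angle, whatever the lens; pixels are square), "cx", "cy" (the principal point, pixels), "R" (3x3) and "t" (3): a world point X has camera coordinates R X + t. Camera axes: x right, y down, z forward; pixel columns grow to the right and rows downward; lengths in m; the calibration is good to about 2 mm. A picture is of the moment at which its call begins. camera_params takes no time and is no camera call.
- job.finish_job(): hands the job in, once; it reports no verdict.
Trained networks look in the newest picture that a camera, given by its name, has taken for a name from the list of things; names that differ only in an ending like _2 or _b are one class to them, and where a whole thing is asked for, a point or a joint stands for the part that bears it (a point fixed in the world has none). Each returns a list of dicts, best first, with "p" (0 to 1); they miss things now and then, are a little off and sometimes report something else, mostly with a low value. They report only what shows in the picture. A call takes as long as a camera call. They do not tell look-alikes from the thing itself.
- viewer.masks_of(camera, thing): "mask" (400x640 bool, what is visible of it).
- viewer.tip_of(camera, thing): "centre" ([x, y, z] in m, in world coordinates, good to about 4 mm: a listed point, or the origin of a listed thing).
The state is a dict: "time": time; "joints": joint angles; "dq": joint speeds; "effort": joint torques, N m; "tcp_pos": TCP position; "tool_rot": TCP orientation; "force": force on the tool from outside, world axes, zero at the start; "torque": the same for the moment, N m; "finger_gap": finger opening in m.
Only numpy, scipy, OpenCV 4.12 (cv2) and the standard library are available. Lean on these libraries where they do the work, as an engineer would, in place of code of your own. Each camera call takes 0.05 s, during which the arm holds its last target.

TASK

Take the round-knobbed taper plug out of its storage block, set it in the tapered cup of the rocking rest and push it straight down fully home with a firm push of about 15 N. Then, with the plug staying home, rock the cup by the plug's knob about 10 degrees away from the robot and after that about 10 degrees towards the robot, and let go so that it swings back upright by itself. Never push down on the cup with more than 20 N, and leave the other plug, the tube offcut and the spanner where they are.

Things in the scene. Friction and masses are not known exactly. Their poses are not given: they have to be found in the camera images.
- plug: the taper plug, bright steel, 97 mm tall, about 0.4 kg, standing upright in one of the two holes of the storage block. Origin: centre of its small bottom end, z up along its axis. From the bottom: taper 23 mm diameter growing to 45 mm at 45 mm height; collar 58 mm diameter from 45 to 51 mm; plain round knob 30 mm diameter from 51 to 97 mm.
- plug_knob (a point): point on the plug's axis half-way up its knob, 74 mm above its bottom end and 23 mm below its top; axes as the plug
- stand: the rocking rest, bolted to the table: steel yoke on a base plate 110 x 130 x 12 mm with two upright cheeks (tops 64 mm up, 40 mm to either side along y). Origin: centre of its underside on the table, z up, x pointing away from the robot (within 0.5 rad). Its swinging cup hangs between the cheeks on a pivot along the stand's y axis, 48 mm above this origin.
- cushion (a joint): how far the pivot has sunk in its stiff rubber bushes, m, positive down: 0 with the cup empty, 1 mm per 12 N of downward load (the plug's own weight included). Too stiff for the measured value to be a good guide to the load.
- rocker (a joint): tilt of the cup about its pivot, rad: 0 upright (held there by a light centring spring, 1.6 Nm/rad), positive when the top leans along the stand's +x (away from the robot), stops at +-0.25. 10 degrees is 0.17, which moves the knob of a seated plug about 11 mm and takes about 4 N there.
- cup_rim (a point): centre of the mouth of the tapered cup, 32 mm above the pivot (80 mm above the table when upright); axes as the cup, z out of the mouth along its axis. Cup: rigid, rim 55 mm outside and about 45 mm inside diameter, wall 5 mm, 54 mm tall outside, same taper as the plug (radius shrinks 1 mm per 4 mm depth). With the plug fully home the collar's underside stands nearly 4 mm above the rim (knob centre about 33 mm above the rim).
- block: storage block, dark steel, fixed, 80 x 200 x 52 mm, with two 48 mm through holes on its y axis, 55 mm either side of its centre. Origin: centre of its underside, z up. A plug in it hangs by its collar on the top face, with a little play.
- spare: bystander: the other plug, straight shank 42 mm diameter and a low square head 34 mm wide and 12 mm high above the same collar, in the block's other hole. Origin: centre of its bottom end.
- offcut: bystander: loose offcut of square steel tube, 120 x 40 x 40 mm, on the table. Origin: centre of its underside, x along it.
- spanner: bystander: loose open-ended spanner lying flat on the table. Origin: near its middle, on its underside.
Not all that is in view belongs to the job. Leave any green look-alike of the plug alone. Leave any turquoise look-alike of the stand alone.

How it is judged:
By the outcome, as a careful person would: the job done as asked, in the order asked, and still so for the second after the job is handed in, with the robot touching nothing.
It also fails if it takes over 72 s, if anything falls off the work surface, if the arm or the gripper's body presses on something with over 40 N, if the wrist force passes 120 N, or if a joint passes its speed limit or range.

## Working session

There is one attempt and no reset: what is moved stays moved. The work goes in short steps, Python scripts to look and compute and a tool call to move; the robot and the scene stay as the last step left them, time stands still between calls to the robot, and variables do not carry over. Pictures are saved under pics/ and viewed, and the job is handed in when it is done.

Besides the shell and the picture viewer there is one more tool, called after "Call:" as name(argument=value, ...) on one line, values as JSON. arm_command: Moves the arm, as the interface text tells. Its arguments: {"type":"object","properties":{"plan":{"type":"array","items":{"type":"number"}},"squeeze":{"type":"number"}},"required":["plan"]}

```bash
ls; mkdir -p pics
python3 - <<'E'
from workcell import state, viewer, job
import cv2, numpy as np
for c in ["scene","top"]:
    im=viewer.camera(c); cv2.imwrite(f"pics/{c}0.png",im[:,:,::-1])
    for t in ["plug","plug_knob","stand","cup_rim","block","spare"]:
        print(c,t,[(round(d["p"],2),np.round(d["centre"],4).tolist()) for d in viewer.tip_of(c,t)])
s=state();print({k:np.round(v,3).tolist() for k,v in s.items()})
for c in ["scene","top"]:print(viewer.camera_params(c))
E
```

```text
pics
scene plug [(0.93, [0.5049, 0.1762, 0.0072]), (0.59, [0.403, 0.1762, 0.003])]
scene plug_knob [(0.88, [0.5097, 0.1724, 0.0819]), (0.88, [0.3997, 0.1769, 0.0756])]
scene stand [(0.83, [0.56, -0.2391, 0.0022])]
scene cup_rim [(0.98, [0.5582, -0.2364, 0.0827]), (0.65, [0.7408, -0.2231, 0.0751])]
scene block [(0.58, [0.5041, 0.2306, 0.0031])]
scene spare [(0.95, [0.5024, 0.2834, 0.004]), (0.5, [0.7821, -0.0357, -0.0036])]
top plug [(0.66, [0.4022, 0.1732, 0.0009]), (0.65, [0.5084, 0.1753, 0.0043])]
top plug_knob [(0.79, [0.4022, 0.1745, 0.069]), (0.57, [0.5086, 0.1777, 0.0792])]
top stand [(0.96, [0.5616, -0.2383, -0.0032]), (0.61, [0.7419, -0.2193, -0.0046])]
top cup_rim [(0.9, [0.5612, -0.2378, 0.0798]), (0.83, [0.7381, -0.2178, 0.0777])]
top block [(0.78, [0.5076, 0.2292, -0.0008])]
top spare [(0.6, [0.5053, 0.2835, 0.0075])]
{'time': 0.7, 'joints': [-1.415, 0.087, 1.371, -0.0, 1.684, -0.103], 'dq': [-0.0, -0.0, 0.0, -0.002, -0.0, -0.0], 'effort': [-0.001, -35.159, -31.338, -0.0, 0.0, -0.0], 'tcp_pos': [0.141, -0.532, 0.245], 'tool_rot': [[0.967, 0.256, 0.0], [0.256, -0.967, -0.0], [-0.0, 0.0, -1.0]], 'force': [0.104, 0.512, -0.185], 'torque': [-0.011, 0.034, 0.004], 'finger_gap': 0.086}
{'vertical_fov': 45.08976131612324, 'cx': 321.52709606676916, 'cy': 197.18962325280856, 'R': array([[-0.75126653,  0.65985098,  0.01397452],
       [ 0.5563986 ,  0.64458644, -0.52433665],
       [-0.35499184, -0.38614117, -0.85139638]]), 't': array([ 0.43530399, -0.28980811,  1.39135101])}
{'vertical_fov': 49.50852784246375, 'cx': 325.6874064251997, 'cy': 198.98130209782386, 'R': array([[ 0.00570521, -0.9999733 ,  0.00456682],
       [-0.98857529, -0.00632794, -0.15059497],
       [ 0.15061985, -0.00365547, -0.988585  ]]), 't': array([0.02671531, 0.56695037, 1.01721787])}
```

View pics/top0.png

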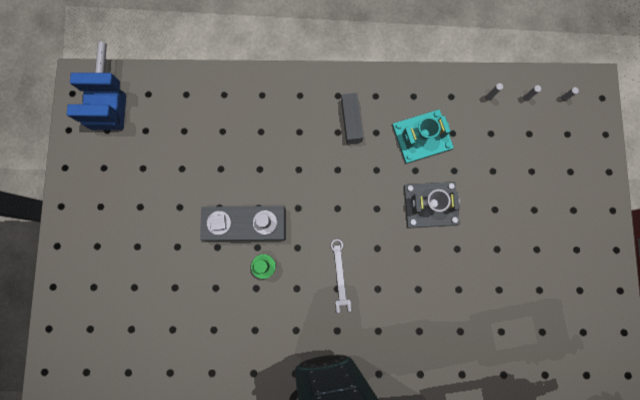

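View pics/scene0.png

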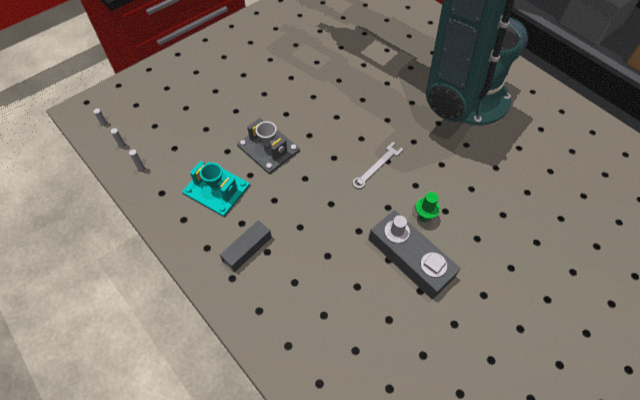

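```bash
cat > h.py <<'E'
from workcell import state, viewer, job
import cv2, numpy as np
def cam(c):
    p=viewer.camera_params(c); f=200/np.tan(np.radians(p["vertical_fov"]/2)); return p,f
def proj(c,X):
    p,f=cam(c); q=np.asarray(X)@p["R"].T+p["t"]; return np.stack([p["cx"]+f*q[...,0]/q[...,2],p["cy"]+f*q[...,1]/q[...,2]],-1)
def back(c,uv,z):
    p,f=cam(c); d=np.array([(uv[0]-p["cx"])/f,(uv[1]-p["cy"])/f,1])@p["R"]; o=-p["R"].T@p["t"]; return o+d*(z-o[2])/d[2]
def circ(x,y,z,r,n=60):
    a=np.linspace(0,2*np.pi,n); return np.stack([x+r*np.cos(a),y+r*np.sin(a),0*a+z],-1)
def crop(c,im,ctr,curves,name,h=45,k=8):
    u,v=np.round(ctr).astype(int); u0,v0=u-h,v-h
    s=cv2.resize(im[v0:v+h,u0:u+h,::-1],None,fx=k,fy=k,interpolation=cv2.INTER_CUBIC)
    for X,col in curves:
        q=((proj(c,X)-[u0,v0]+0.5)*k).astype(np.int32); cv2.polylines(s,[q],False,col,1)
    return s
E
python3 - <<'E'
from h import *
P=(0.5075,0.1755); S=(0.5605,-0.2377)
for c in ["scene","top"]:
    im=viewer.camera(c)
    A=crop(c,im,proj(c,[P[0],P[1],.08]),[(circ(*P,.104,.015),(0,0,255)),(circ(*P,.058,.029),(0,255,0))],"",25,14)
    yaw=0.0
    sq=np.array([[55,65,12],[55,-65,12],[-55,-65,12],[-55,65,12],[55,65,12]])/1000.+[S[0],S[1],0]
    B=crop(c,im,proj(c,[S[0],S[1],.05]),[(circ(*S,.08,.0275),(0,0,255)),(circ(*S,.08,.0225),(0,255,0)),(sq,(255,0,0))],"",36,10)
    h=min(len(A),len(B)); cv2.imwrite(f"pics/fit_{c}.png",np.hstack([A[:,:],cv2.resize(B,(400*0+len(A),len(A)))]))
E
```

```text
(no output)
```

View pics/fit_top.png

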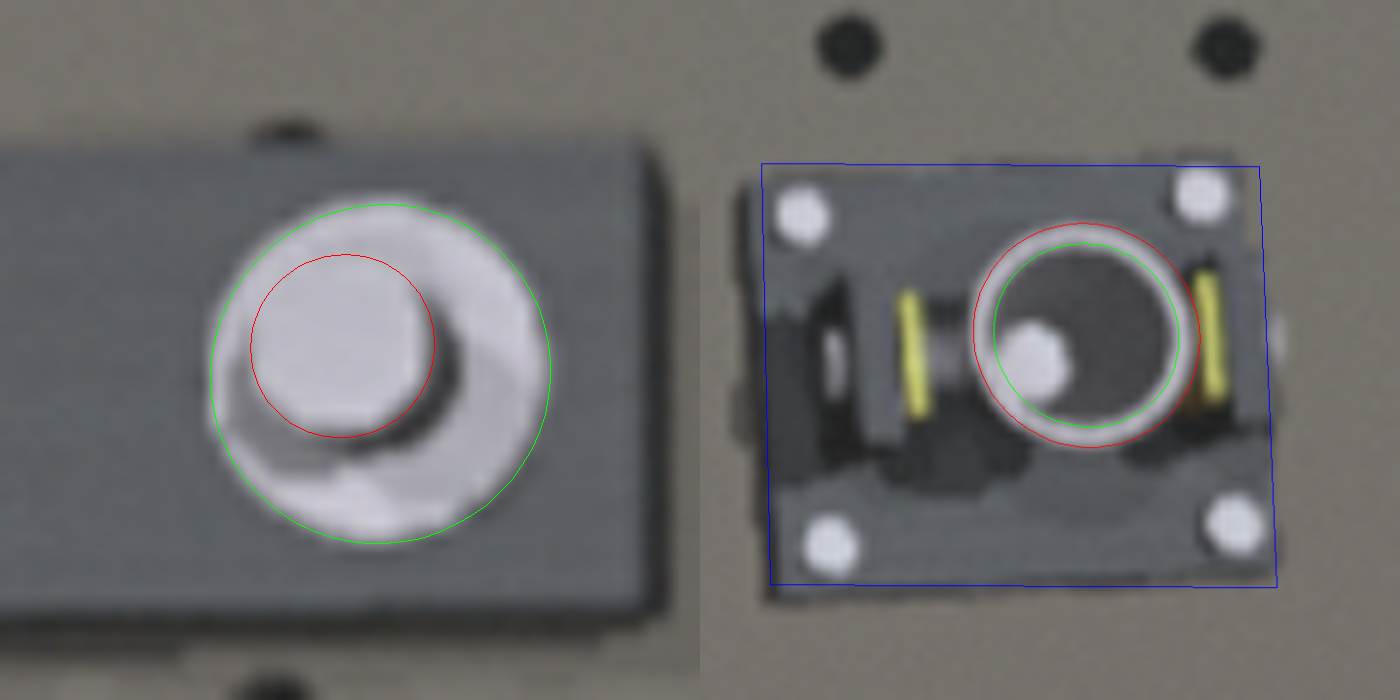

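View pics/fit_scene.png

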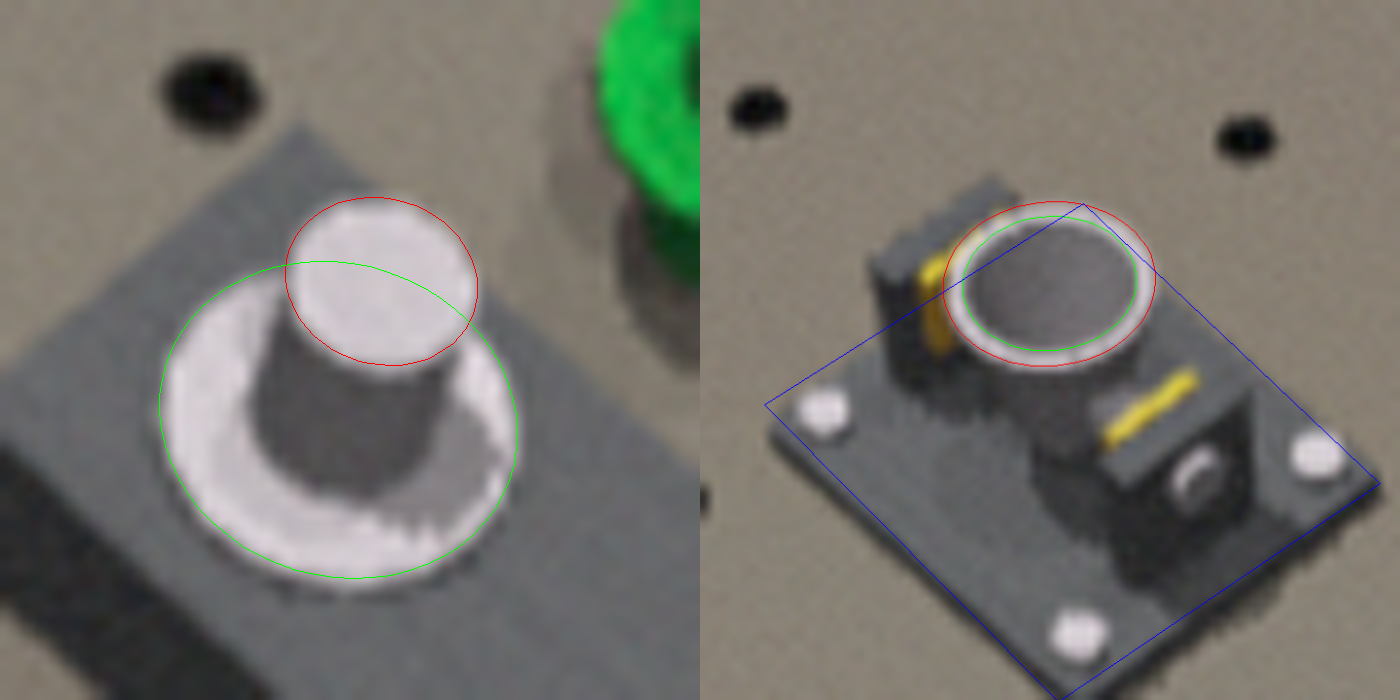

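```bash
cat >> h.py <<'E'
def togo(X,yaw=None):
    s=state();R=np.array(s["tool_rot"]);d=R.T@(np.array(X)-s["tcp_pos"])
    cy=np.arctan2(R[1,0],R[0,0]); print("tcp",np.round(s["tcp_pos"],4),"yaw",round(cy,4),"shift",np.round(d,4),"twist",None if yaw is None else round(cy-yaw,4),"F",np.round(s["force"],2),"t",round(s["time"],2),"gap",round(s["finger_gap"],4))
E
python3 - <<'E'
from h import *
p0=proj("top",[0.5605,-0.2377,.05]).round().astype(int)
pts=[(1203,193),(1234,523),(831,547),(802,215)]
q=[back("top",((u-700)/ (700/72)-.5+p0[0]-36, v/(700/72)-.5+p0[1]-36),.014)[:2] for u,v in pts]
q=np.array(q);print(q.round(4),q.mean(0).round(4))
for a,b in((1,0),(2,3)): d=q[b]-q[a];print("x",np.arctan2(d[1],d[0]))
for a,b in((0,3),(1,2)): d=q[b]-q[a];print("y",np.arctan2(-d[0],d[1]))
togo([0.5075,0.1755,0.245],0.06); togo([0.5075,0.1755,0.079],0.06)
E
```

```text
[[ 0.608  -0.287 ]
 [ 0.5219 -0.2917]
 [ 0.5151 -0.188 ]
 [ 0.6016 -0.1826]] [ 0.5617 -0.2373]
x 0.05456751298871859
x 0.06243708674882874
y 0.06204099561200856
y 0.0656840109532954
tcp [ 0.1407 -0.5317  0.2454] yaw 0.2588 shift [ 5.355e-01 -5.898e-01  3.000e-04] twist 0.1988 F [-0.07  0.55  0.94] t 0.8 gap 0.0851
tcp [ 0.1407 -0.5317  0.2454] yaw 0.2588 shift [ 0.5355 -0.5899  0.1663] twist 0.1988 F [-0.07  0.55  0.94] t 0.8 gap 0.0851
```

Call:
arm_command(plan=[0.5355, -0.59, 0, 0.199, -1, 0.5355, -0.59, 0, 0.199, -1, 0.5355, -0.59, 0, 0.199, -1, 0.5355, -0.59, 0, 0.199, -1, 0.5355, -0.59, 0, 0.199, -1, 0.5355, -0.59, 0, 0.199, -1, 0.5355, -0.59, 0, 0.199, -1, 0.5355, -0.59, 0, 0.199, -1, 0.5355, -0.59, 0, 0.199, -1, 0.5355, -0.59, 0, 0.199, -1, 0.5355, -0.59, 0, 0.199, -1, 0.5355, -0.59, 0, 0.199, -1, 0.5355, -0.59, 0, 0.199, -1, 0.5355, -0.59, 0, 0.199, -1, 0.5355, -0.59, 0, 0.199, -1, 0.5355, -0.59, 0, 0.199, -1, 0.5355, -0.59, 0, 0.199, -1], squeeze=60)

```text
time: 2.92
tcp_pos: [0.5073, 0.1747, 0.2458]
tool_rot: [[0.998, 0.058, 0.001], [0.058, -0.998, 0.0], [0.001, 0.0, -1.0]]
force: [-0.1, 0.3, -0.5]
finger_gap: 0.0855
```

Run:
```python
from h import *
togo([0.5075,0.1755,0.079],0.061)
```

```text
tcp [0.5073 0.1747 0.2458] yaw 0.0581 shift [ 0.0002 -0.0008  0.1668] twist -0.0029 F [-0.09  0.34 -0.48] t 2.92 gap 0.0855
```

Call:
arm_command(plan=[0, -0.0005, 0.06, -0.003, -1, 0, -0.0005, 0.12, -0.003, -1, 0, -0.0005, 0.15, -0.003, -1, 0, -0.0005, 0.167, -0.003, -1, 0, -0.0005, 0.167, -0.003, -1, 0, -0.0005, 0.167, -0.003, 0.1, 0, -0.0005, 0.167, -0.003, 0.2, 0, -0.0005, 0.167, -0.003, 1, 0, -0.0005, 0.167, -0.003, 1, 0, -0.0005, 0.167, -0.003, 1, 0, -0.0005, 0.167, -0.003, 1, 0, -0.0005, 0.167, -0.003, 1], squeeze=50)

```text
time: 4.42
tcp_pos: [0.5082, 0.1761, 0.0796]
tool_rot: [[0.998, 0.063, 0.002], [0.063, -0.998, -0.0], [0.002, 0.0, -1.0]]
force: [0.4, -2.3, 6.1]
finger_gap: 0.0288
```

Run:
```python
from h import *
togo([0.5075,0.1755,0.079],0.061)
for c in ["scene","top"]:
    im=viewer.camera(c)
    cv2.imwrite(f"pics/g_{c}.png",cv2.resize(im[120:320,(330 if c=="scene" else 160):(530 if c=="scene" else 360),::-1],None,fx=3,fy=3))
```

```text
tcp [0.5082 0.1761 0.0796] yaw 0.0628 shift [-0.0008  0.0005  0.0006] twist 0.0018 F [ 0.42 -2.34  6.1 ] t 4.42 gap 0.0288
```

View pics/g_scene.png

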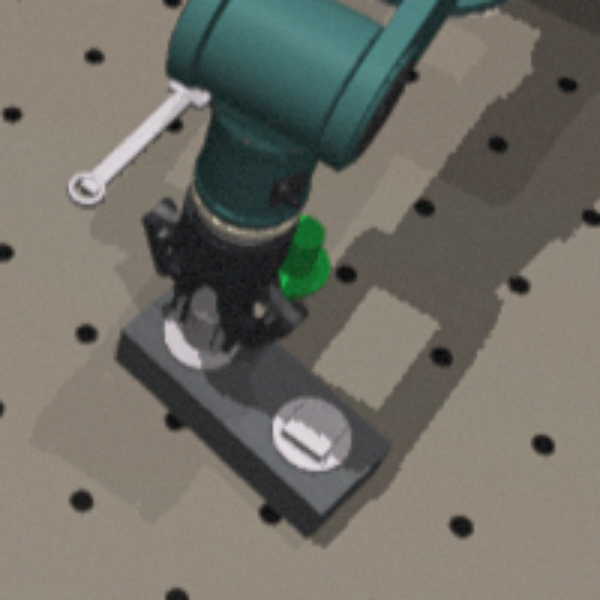

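Call:
arm_command(plan=[0, 0, -0.02, 0, 1, 0, 0, -0.06, 0, 1, 0, 0, -0.11, 0, 1, 0, 0, -0.165, 0, 1, 0, 0, -0.165, 0, 1, 0, 0, -0.165, 0, 1])

```text
time: 5.28
tcp_pos: [0.5063, 0.1761, 0.2406]
tool_rot: [[0.998, 0.063, -0.004], [0.063, -0.998, -0.001], [-0.004, 0.001, -1.0]]
force: [0.1, 0.4, -5.4]
finger_gap: 0.0288
```

Run:
```python
from h import *
togo([0.561,-0.2376,0.245],0.061)
```

```text
tcp [0.5063 0.1761 0.2406] yaw 0.0629 shift [ 0.0285  0.4163 -0.0043] twist 0.0019 F [ 0.1   0.39 -5.44] t 5.28 gap 0.0288
```

Call:
arm_command(plan=[0.002, 0.03, -0.004, 0, 1, 0.006, 0.09, -0.004, 0, 1, 0.01, 0.15, -0.004, 0, 1, 0.014, 0.21, -0.004, 0, 1, 0.018, 0.27, -0.004, 0, 1, 0.022, 0.33, -0.004, 0, 1, 0.026, 0.39, -0.004, 0, 1, 0.0285, 0.416, -0.004, 0, 1, 0.0285, 0.416, -0.004, 0, 1, 0.0285, 0.416, -0.004, 0, 1, 0.0285, 0.416, -0.004, 0, 1])

```text
time: 6.65
tcp_pos: [0.5619, -0.2355, 0.2468]
tool_rot: [[0.998, 0.065, -0.001], [0.065, -0.998, 0.001], [-0.001, -0.001, -1.0]]
force: [0.3, 0.2, -4.9]
finger_gap: 0.0289
```

Run:
```python
from h import *
togo([0.561,-0.2376,0.16],0.061)
```

```text
tcp [ 0.5619 -0.2355  0.2468] yaw 0.0648 shift [-0.001   0.0021  0.0868] twist 0.0038 F [ 0.32  0.19 -4.89] t 6.65 gap 0.0289
```

Call:
arm_command(plan=[-0.001, 0.002, 0.03, 0.003, 1, -0.001, 0.002, 0.06, 0.003, 1, -0.001, 0.002, 0.08, 0.003, 1, -0.001, 0.002, 0.085, 0.003, 1, -0.001, 0.002, 0.085, 0.003, 1, -0.001, 0.002, 0.085, 0.003, 1])

```text
time: 7.4
tcp_pos: [0.5619, -0.2393, 0.1641]
tool_rot: [[0.998, 0.06, 0.003], [0.06, -0.998, -0.002], [0.003, 0.002, -1.0]]
force: [0.4, 0.3, -4.1]
finger_gap: 0.0289
```

Run:
```python
from h import *
togo([0.561,-0.2376,0.16],0.061)
s=state();T=s["tcp_pos"]
S=(0.561,-0.2376);zb=T[2]-.0726
out=[]
for c in ["scene","top"]:
    im=viewer.camera(c)
    out.append(crop(c,im,proj(c,[S[0],S[1],.1]),[(circ(*S,.08,.0275),(0,0,255)),(circ(T[0],T[1],zb+.051,.029),(0,255,0)),(circ(T[0],T[1],zb,.0115),(255,255,0))],"",35,11))
cv2.imwrite("pics/a1.png",cv2.resize(np.hstack(out),(800,400)))
```

```text
tcp [ 0.5619 -0.2393  0.1641] yaw 0.0603 shift [-0.0008 -0.0018  0.0041] twist -0.0007 F [ 0.43  0.28 -4.1 ] t 7.4 gap 0.0289
```

View pics/a1.png

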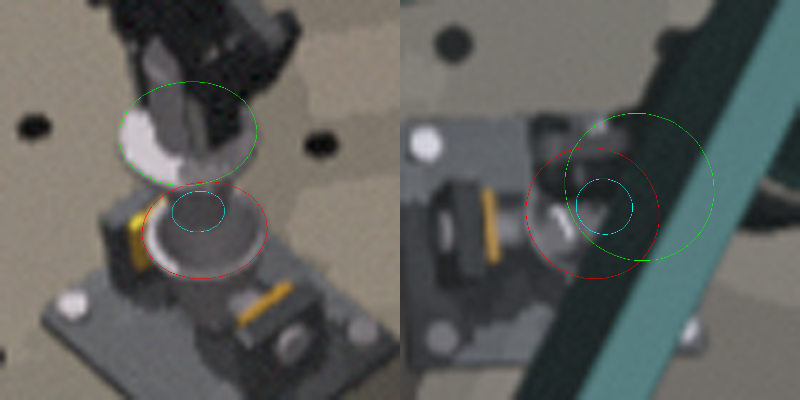

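Call:
arm_command(plan=[-0.0005, -0.0015, 0.01, 0, 1, -0.0005, -0.0015, 0.02, 0, 1, -0.0005, -0.0015, 0.028, 0, 1, -0.0005, -0.0015, 0.032, 0, 1, -0.0005, -0.0015, 0.034, 0, 1, -0.0005, -0.0015, 0.034, 0, 1, -0.0005, -0.0015, 0.034, 0, 1])

```text
time: 8.38
tcp_pos: [0.5607, -0.2379, 0.1288]
tool_rot: [[0.998, 0.06, 0.001], [0.06, -0.998, -0.001], [0.001, 0.001, -1.0]]
force: [0.6, -0.6, -3.1]
finger_gap: 0.0291
```

Run:
```python
from h import *
togo([0.561,-0.2376,0.1126],0.061)
s=state();T=s["tcp_pos"];print(s["torque"])
```

```text
tcp [ 0.5607 -0.2379  0.1288] yaw 0.0598 shift [ 0.0003 -0.0003  0.0162] twist -0.0012 F [ 0.56 -0.58 -3.09] t 8.38 gap 0.0291
[-0.02949632 -0.01135997 -0.0302832 ]
```

Call:
arm_command(plan=[0, 0, 0.005, 0, 1, 0, 0, 0.009, 0, 1, 0, 0, 0.012, 0, 1, 0, 0, 0.013, 0, 1, 0, 0, 0.013, 0, 1, 0, 0, 0.013, 0, 1])

```text
time: 9.12
tcp_pos: [0.5606, -0.2379, 0.1155]
tool_rot: [[0.998, 0.06, 0.0], [0.06, -0.998, -0.0], [0.0, 0.0, -1.0]]
force: [0.2, -0.2, -4.2]
finger_gap: 0.0287
```

Run:
```python
from h import *
togo([0.561,-0.2376,0.1126],0.061)
```

```text
tcp [ 0.5606 -0.2379  0.1155] yaw 0.0598 shift [ 0.0004 -0.0002  0.0029] twist -0.0012 F [ 0.21 -0.16 -4.18] t 9.12 gap 0.0287
```

Call:
arm_command(plan=[0, 0, 0.001, 0, 1, 0, 0, 0.002, 0, 1, 0, 0, 0.002, 0, 1, 0, 0, 0.002, 0, 1])

```text
time: 9.62
tcp_pos: [0.5606, -0.2377, 0.1133]
tool_rot: [[0.998, 0.06, 0.0], [0.06, -0.998, 0.0], [0.0, -0.0, -1.0]]
force: [0.9, -0.8, -4.0]
finger_gap: 0.0287
```

Call:
arm_command(plan=[0, 0, 0.001, 0, 1, 0, 0, 0.001, 0, 1, 0, 0, 0.001, 0, 1])

```text
time: 10.0
tcp_pos: [0.5606, -0.2377, 0.1124]
tool_rot: [[0.998, 0.06, 0.0], [0.06, -0.998, 0.0], [0.0, 0.0, -1.0]]
force: [0.6, 1.1, -3.2]
finger_gap: 0.0291
```

Call:
arm_command(plan=[0, 0, 0.0006, 0, 1, 0, 0, 0.0006, 0, 1])

```text
time: 10.25
tcp_pos: [0.5606, -0.2377, 0.112]
tool_rot: [[0.998, 0.06, 0.0], [0.06, -0.998, 0.0], [0.0, 0.0, -1.0]]
force: [0.1, 0.7, -1.8]
finger_gap: 0.0291
```

Call:
arm_command(plan=[0, 0, 0.0006, 0, 1, 0, 0, 0.0006, 0, 1])

```text
time: 10.5
tcp_pos: [0.5607, -0.2377, 0.1116]
tool_rot: [[0.998, 0.06, 0.001], [0.06, -0.998, -0.0], [0.001, 0.0, -1.0]]
force: [0.8, 0.6, -0.5]
finger_gap: 0.0291
```

Run:
```python
from h import *
togo([0.561,-0.2376,0.1116],0.061); print(state()["torque"])
```

```text
tcp [ 0.5607 -0.2377  0.1116] yaw 0.0599 shift [ 0.0003 -0.0001  0.    ] twist -0.0011 F [ 0.75  0.65 -0.51] t 10.5 gap 0.0291
[ 0.32857856 -0.05722582 -0.05653018]
```

Call:
arm_command(plan=[0, 0, 0, 0, 0.0, 0, 0, 0, 0, 0.0, 0, 0, 0, 0, 0.0, 0, 0, 0, 0, 0.0])

```text
time: 11.0
tcp_pos: [0.5605, -0.238, 0.1112]
tool_rot: [[0.998, 0.06, 0.0], [0.06, -0.998, -0.0], [0.0, 0.0, -1.0]]
force: [0.1, -0.4, 0.6]
finger_gap: 0.043
```

Run:
```python
from h import *
togo([0.561,-0.2376,0.1116],0.061); print(np.round(state()["torque"],3))
T=state()["tcp_pos"]
S=(0.561,-0.2376)
c="scene"; im=viewer.camera(c)
cv2.imwrite("pics/b1.png",crop(c,im,proj(c,[S[0],S[1],.1]),[(circ(*S,.08,.0275),(0,0,255)),(circ(*S,.09,.029),(0,255,0))],"",28,18))
```

```text
tcp [ 0.5605 -0.238   0.1112] yaw 0.0597 shift [ 0.0005 -0.0003 -0.0004] twist -0.0013 F [ 0.15 -0.38  0.62] t 11.0 gap 0.043
[-0.069 -0.043 -0.001]
```

View pics/b1.png

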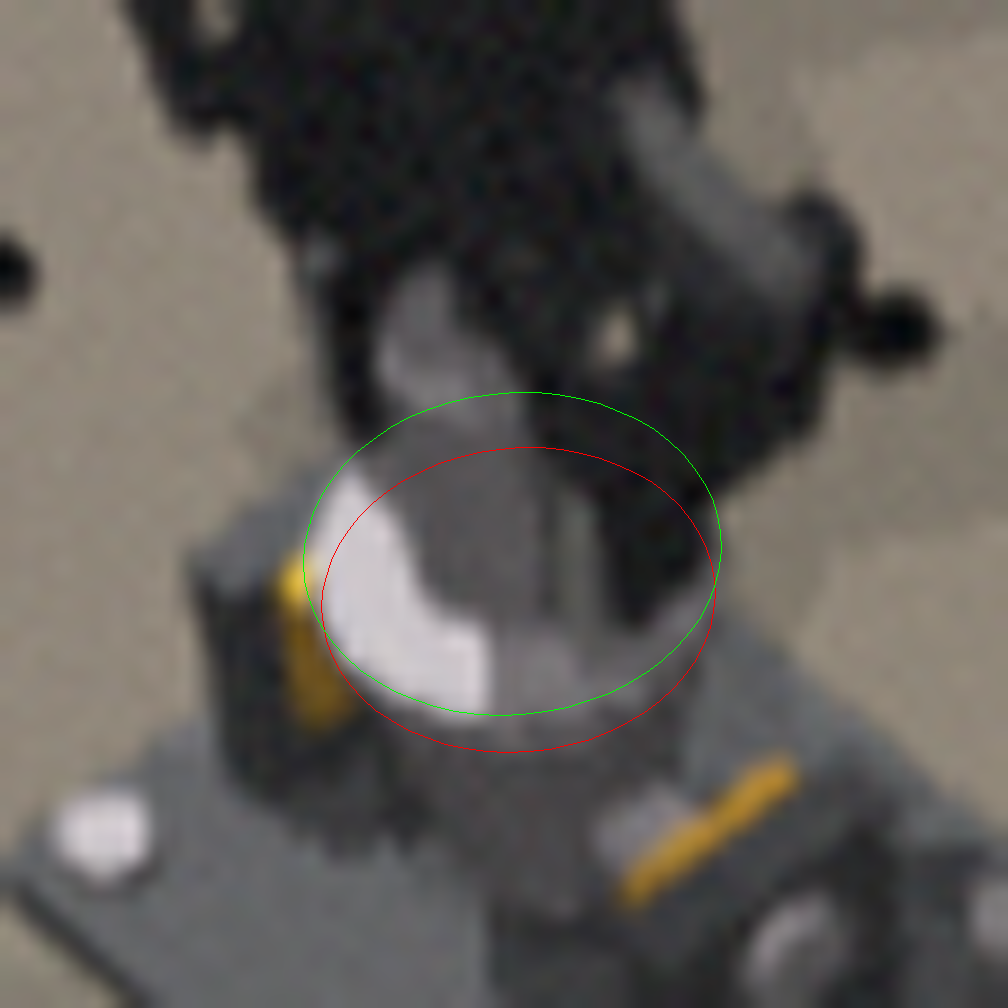

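Call:
arm_command(plan=[0.0002, -0.0004, 0, 0, 0.1, 0.0002, -0.0004, 0, 0, 0.2, 0.0002, -0.0004, 0, 0, 0.3, 0.0002, -0.0004, 0, 0, 1, 0.0002, -0.0004, 0, 0, 1, 0.0002, -0.0004, 0, 0, 1], squeeze=40)

```text
time: 11.8
tcp_pos: [0.5607, -0.2374, 0.1112]
tool_rot: [[0.998, 0.06, 0.0], [0.06, -0.998, -0.0], [0.0, 0.0, -1.0]]
force: [1.1, 0.0, -0.3]
finger_gap: 0.029
```

Run:
```python
from h import *
togo([0.561,-0.2376,0.1116],0.061); print(np.round(state()["torque"],3))
```

```text
tcp [ 0.5607 -0.2374  0.1112] yaw 0.0598 shift [ 0.0003  0.0002 -0.0004] twist -0.0012 F [ 1.06  0.03 -0.26] t 11.8 gap 0.029
[ 0.005  0.018 -0.025]
```

Call:
arm_command(plan=[0, 0, 0.0004, 0, 1, 0, 0, 0.0008, 0, 1, 0, 0, 0.0008, 0, 1])

```text
time: 12.18
tcp_pos: [0.5608, -0.2374, 0.1108]
tool_rot: [[0.998, 0.06, 0.001], [0.06, -0.998, -0.0], [0.001, 0.0, -1.0]]
force: [-1.0, 1.0, 3.9]
finger_gap: 0.029
```

Run:
```python
from h import *
togo([0.561,-0.2376,0.1116],0.061); print(np.round(state()["torque"],3))
```

```text
tcp [ 0.5608 -0.2374  0.1108] yaw 0.0598 shift [ 0.0002  0.0002 -0.0008] twist -0.0012 F [-1.04  0.96  3.93] t 12.18 gap 0.029
[ 0.13   0.117 -0.04 ]
```

Call:
arm_command(plan=[0, 0, 0.0004, 0, 1, 0, 0, 0.0008, 0, 1, 0, 0, 0.0008, 0, 1])

```text
time: 12.55
tcp_pos: [0.561, -0.2374, 0.1105]
tool_rot: [[0.998, 0.06, 0.001], [0.06, -0.998, -0.0], [0.001, 0.001, -1.0]]
force: [-0.8, 1.1, 5.8]
finger_gap: 0.029
```

Run:
```python
from h import *
togo([0.561,-0.2376,0.1116],0.061); print(np.round(state()["torque"],3))
```

```text
tcp [ 0.561  -0.2374  0.1105] yaw 0.0598 shift [ 0.      0.0002 -0.0011] twist -0.0012 F [-0.8   1.06  5.81] t 12.55 gap 0.029
[ 0.201  0.22  -0.008]
```

Call:
arm_command(plan=[0, 0, 0.0005, 0, 1, 0, 0, 0.001, 0, 1, 0, 0, 0.001, 0, 1])

```text
time: 12.92
tcp_pos: [0.5612, -0.2374, 0.1102]
tool_rot: [[0.998, 0.06, 0.002], [0.06, -0.998, -0.001], [0.002, 0.001, -1.0]]
force: [-2.6, 1.5, 7.4]
finger_gap: 0.0289
```

Run:
```python
from h import *
togo([0.561,-0.2376,0.1116],0.061); print(np.round(state()["torque"],3))
```

```text
tcp [ 0.5612 -0.2374  0.1102] yaw 0.0599 shift [-0.0002  0.0002 -0.0014] twist -0.0011 F [-2.63  1.53  7.43] t 12.93 gap 0.0289
[0.387 0.314 0.005]
```

Call:
arm_command(plan=[-0.0005, -0.0002, 0.0005, 0, 1, -0.0005, -0.0002, 0.001, 0, 1, -0.0005, -0.0002, 0.001, 0, 1])

```text
time: 13.3
tcp_pos: [0.5611, -0.2374, 0.11]
tool_rot: [[0.998, 0.06, 0.003], [0.06, -0.998, -0.001], [0.003, 0.001, -1.0]]
force: [-1.4, 1.7, 10.5]
finger_gap: 0.0289
```

Run:
```python
from h import *
togo([0.561,-0.2376,0.1116],0.061); print(np.round(state()["torque"],3))
```

```text
tcp [ 0.5611 -0.2374  0.11  ] yaw 0.0599 shift [-0.0001  0.0002 -0.0016] twist -0.0011 F [-1.36  1.7  10.47] t 13.3 gap 0.0289
[0.385 0.341 0.022]
```

Call:
arm_command(plan=[-0.0003, -0.0002, 0.0005, 0, 1, -0.0003, -0.0002, 0.0009, 0, 1, -0.0003, -0.0002, 0.0009, 0, 1])

```text
time: 13.68
tcp_pos: [0.5611, -0.2374, 0.1098]
tool_rot: [[0.998, 0.06, 0.004], [0.06, -0.998, -0.002], [0.004, 0.002, -1.0]]
force: [-1.2, 1.7, 10.3]
finger_gap: 0.0291
```

Run:
```python
from h import *
togo([0.561,-0.2376,0.1116],0.061); print(np.round(state()["torque"],3))
for i in range(2):
    viewer.camera("top"); print(np.round(state()["force"],2))
```

```text
tcp [ 0.5611 -0.2374  0.1098] yaw 0.06 shift [-0.0001  0.0002 -0.0018] twist -0.001 F [-1.23  1.7  10.31] t 13.68 gap 0.0291
[ 0.337  0.351 -0.02 ]
[-0.85  1.51 11.24]
[-1.88  1.7  10.98]
```

Call:
arm_command(plan=[-0.0002, -0.0002, 0.0003, 0, 1, -0.0002, -0.0002, 0.0006, 0, 1, -0.0002, -0.0002, 0.0006, 0, 1])

```text
time: 14.15
tcp_pos: [0.561, -0.2374, 0.1097]
tool_rot: [[0.998, 0.06, 0.005], [0.06, -0.998, -0.002], [0.005, 0.003, -1.0]]
force: [-1.2, 2.6, 12.8]
finger_gap: 0.0294
```

Run:
```python
from h import *
togo([0.561,-0.2376,0.1116],0.061); print(np.round(state()["torque"],3))
for i in range(4):
    viewer.camera("top"); print(np.round(state()["force"],2))
```

```text
tcp [ 0.561  -0.2374  0.1097] yaw 0.0599 shift [-0.0001  0.0002 -0.0019] twist -0.0011 F [-1.24  2.64 12.85] t 14.15 gap 0.0294
[ 0.351  0.391 -0.02 ]
[-2.17  2.65 13.18]
[-1.5   2.05 12.56]
[-1.97  1.76 12.21]
[-0.74  1.45 13.07]
```

Call:
arm_command(plan=[0.0002, 0.0002, -0.001, 0, 1, 0.0005, 0.0003, -0.002, 0, 1, 0.0005, 0.0003, -0.002, 0, 1], squeeze=25)

```text
time: 14.72
tcp_pos: [0.5611, -0.2374, 0.1101]
tool_rot: [[0.998, 0.06, 0.003], [0.06, -0.998, -0.001], [0.003, 0.002, -1.0]]
force: [-1.3, 1.2, 8.2]
finger_gap: 0.0291
```

Run:
```python
from h import *
togo([0.561,-0.2376,0.1116],0.061); print(np.round(state()["torque"],3))
```

```text
tcp [ 0.5611 -0.2374  0.1101] yaw 0.0599 shift [-0.0001  0.0002 -0.0015] twist -0.0011 F [-1.27  1.24  8.19] t 14.72 gap 0.0291
[0.261 0.262 0.048]
```

Call:
arm_command(plan=[0.001, 0, 0, 0, 1, 0.002, 0, 0, 0, 1, 0.003, 0, 0.0001, 0, 1, 0.004, 0, 0.0001, 0, 1, 0.005, 0, 0.0002, 0, 1, 0.006, 0, 0.0003, 0, 1, 0.006, 0, 0.0003, 0, 1])

```text
time: 15.6
tcp_pos: [0.5643, -0.2372, 0.1095]
tool_rot: [[0.998, 0.06, -0.004], [0.06, -0.998, -0.001], [-0.004, 0.001, -1.0]]
force: [-7.3, 1.6, 11.3]
finger_gap: 0.0292
```

Run:
```python
from h import *
togo([0.561,-0.2376,0.1116],0.061); print(np.round(state()["torque"],3))
```

```text
tcp [ 0.5643 -0.2372  0.1095] yaw 0.0596 shift [-0.0034  0.0002 -0.0021] twist -0.0014 F [-7.26  1.57 11.32] t 15.6 gap 0.0292
[ 0.193  1.619 -0.028]
```

Call:
arm_command(plan=[-0.002, 0, -0.0002, 0, 1, -0.004, 0, -0.0003, 0, 1, -0.006, 0, -0.0003, 0, 1, -0.006, 0, -0.0003, 0, 1])

```text
time: 16.1
tcp_pos: [0.5622, -0.2373, 0.1101]
tool_rot: [[0.998, 0.06, 0.006], [0.06, -0.998, -0.001], [0.006, 0.002, -1.0]]
force: [1.5, 0.8, 6.4]
finger_gap: 0.0289
```

Run:
```python
from h import *
togo([0.561,-0.2376,0.1116],0.061); print(np.round(state()["torque"],3),np.round(state()["joints"],3))
```

```text
tcp [ 0.5622 -0.2373  0.1101] yaw 0.06 shift [-0.0012  0.0002 -0.0015] twist -0.001 F [1.53 0.81 6.4 ] t 16.1 gap 0.0289
[ 0.216 -0.457 -0.005] [-0.493  0.277  1.422  0.002  1.437  1.017]
```

Call:
arm_command(plan=[0, 0, -0.001, 0, 0.2, 0, 0, -0.002, 0, -0.2, 0, 0, -0.004, 0, -0.6, 0, 0, -0.008, -0.15, -0.6, 0, 0, -0.008, -0.33, -0.6, 0, 0, -0.008, -0.51, -0.6, 0, 0, -0.008, -0.69, -0.6, 0, 0, -0.008, -0.87, -0.6, 0, 0, -0.008, -1.05, -0.6, 0, 0, -0.008, -1.23, -0.6, 0, 0, -0.008, -1.41, -0.6, 0, 0, -0.008, -1.57, -0.6, 0, 0, -0.008, -1.57, -0.6, 0, 0, -0.008, -1.57, -0.6])

```text
time: 17.85
tcp_pos: [0.5601, -0.2371, 0.1158]
tool_rot: [[-0.057, 0.998, -0.0], [0.998, 0.057, 0.0], [0.0, -0.0, -1.0]]
force: [-0.3, -0.0, -0.1]
finger_gap: 0.0681
```

Run:
```python
from h import *
togo([0.561,-0.2376,0.118],1.632); print(np.round(state()["torque"],3),np.round(state()["joints"],3))
S=(0.561,-0.2376);out=[]
for c in ["scene","top"]:
    im=viewer.camera(c)
    out.append(crop(c,im,proj(c,[S[0],S[1],.1]),[(circ(*S,.08,.0275),(0,0,255)),(circ(*S,.09,.029),(0,255,0)),(circ(*S,.136,.015),(255,255,0))],"",28,14))
cv2.imwrite("pics/c1.png",cv2.resize(np.hstack(out),(800,400)))
cv2.imwrite("pics/c1s.png",out[0])
```

```text
tcp [ 0.5601 -0.2371  0.1158] yaw 1.6275 shift [-0.0005  0.0009 -0.0022] twist -0.0045 F [-0.34 -0.03 -0.14] t 17.85 gap 0.0681
[-0.005  0.044  0.014] [-0.494  0.273  1.415 -0.     1.454 -0.55 ]
```

View pics/c1s.png

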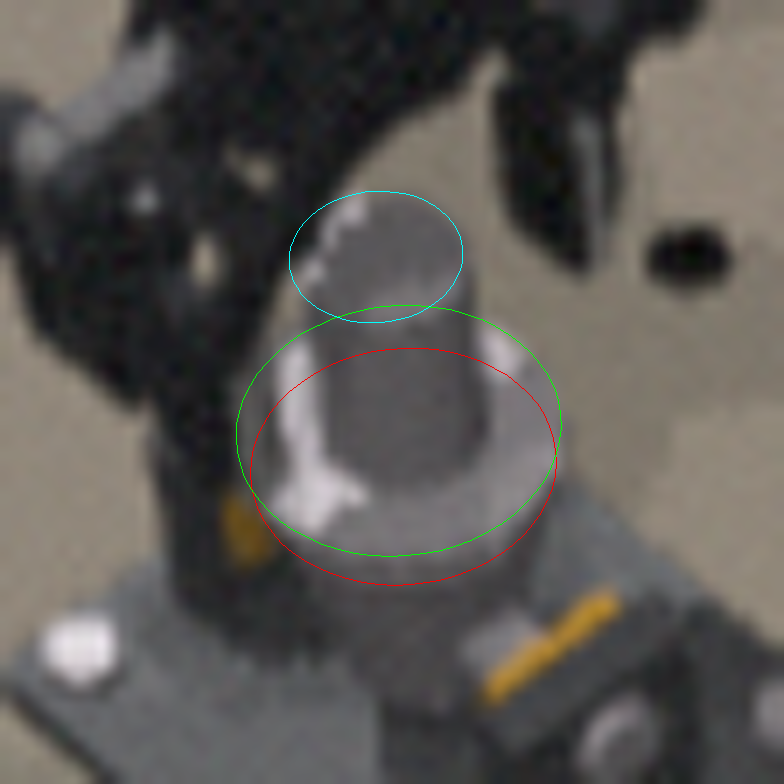

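Call:
arm_command(plan=[0, 0.001, -0.002, 0, -0.3, 0, 0.001, -0.002, 0, 0.1, 0, 0.001, -0.002, 0, 0.1, 0, 0.001, -0.002, 0, 0.1, 0, 0.004, -0.002, 0, 0.1, 0, 0.006, -0.002, 0, 0.1, 0, 0.008, -0.002, 0, 0.1, 0, 0.009, -0.002, 0, 0.1, 0, 0.01, -0.002, 0, 0.1, 0, 0.01, -0.002, 0, 0.1])

```text
time: 19.2
tcp_pos: [0.57, -0.2366, 0.1182]
tool_rot: [[-0.059, 0.998, -0.0], [0.998, 0.059, -0.0], [-0.0, -0.0, -1.0]]
force: [-2.6, 0.3, 1.8]
finger_gap: 0.0388
```

Run:
```python
from h import *
togo([0.561,-0.2376,0.118],1.632); print(np.round(state()["torque"],3))
```

```text
tcp [ 0.57   -0.2366  0.1182] yaw 1.6298 shift [-0.0005 -0.0091  0.0002] twist -0.0022 F [-2.57  0.29  1.81] t 19.2 gap 0.0388
[-0.003  0.43   0.018]
```

Call:
arm_command(plan=[0, 0.001, 0, 0, 0.1, 0, 0.002, 0, 0, 0.1, 0, 0.003, 0, 0, 0.1, 0, 0.004, 0, 0, 0.1, 0, 0.005, 0, 0, 0.1, 0, 0.005, 0, 0, 0.1, 0, 0.005, 0, 0, 0.1])

```text
time: 20.08
tcp_pos: [0.5751, -0.2363, 0.1181]
tool_rot: [[-0.059, 0.998, 0.0], [0.998, 0.059, -0.0], [-0.0, 0.0, -1.0]]
force: [-4.5, -0.1, 3.9]
finger_gap: 0.0386
```

```bash
cat > look.py <<'E'
from h import *
import sys
togo([0.561,-0.2376,0.118],1.632); print(np.round(state()["torque"],3))
c="scene"; im=viewer.camera(c); p0=np.array([0.561,-0.2376,.048-.0005])
th=float(sys.argv[2]); yw=0.061
ex=np.array([np.cos(yw),np.sin(yw),0]);ey=np.array([-np.sin(yw),np.cos(yw),0]);ez=np.array([0,0,1.])
A=ex*np.cos(th)-ez*np.sin(th);Z=ez*np.cos(th)+ex*np.sin(th)
def C(h,r):
    a=np.linspace(0,6.283,60); return p0+Z*h+r*(np.cos(a)[:,None]*A+np.sin(a)[:,None]*ey)
cv2.imwrite(sys.argv[1],crop(c,im,proj(c,[0.561,-.2376,.1]),[(C(.032,.0275),(0,0,255)),(C(.042,.029),(0,255,0)),(C(.088,.015),(255,255,0))],"",28,14))
E
python3 look.py pics/d1.png 0.17
```

```text
tcp [ 0.5751 -0.2363  0.1181] yaw 1.6297 shift [-0.0004 -0.0141  0.0001] twist -0.0023 F [-4.5  -0.1   3.88] t 20.07 gap 0.0386
[0.019 0.787 0.011]
```

View pics/d1.png

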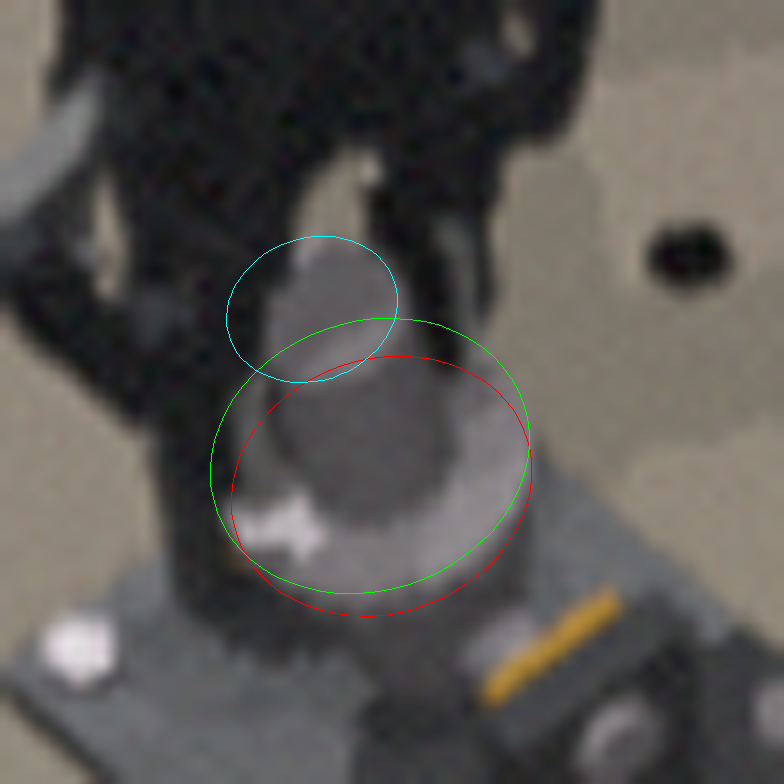

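Call:
arm_command(plan=[0, 0.0006, 0, 0, 0.1, 0, 0.0014, 0, 0, 0.1, 0, 0.0014, 0, 0, 0.1, 0, 0.0014, 0, 0, 0.1])

```text
time: 20.62
tcp_pos: [0.5764, -0.2362, 0.1182]
tool_rot: [[-0.059, 0.998, -0.0], [0.998, 0.059, -0.0], [-0.0, -0.0, -1.0]]
force: [-4.5, 0.7, 5.8]
finger_gap: 0.038
```

```bash
python3 look.py pics/d2.png 0.17;python3 look.py pics/d3.png 0.15; python3 -c "
import cv2,numpy as np
cv2.imwrite('pics/d4.png',cv2.resize(np.hstack([cv2.imread('pics/d2.png'),cv2.imread('pics/d3.png')]),(1200//3*2,400)))"
```

```text
tcp [ 0.5764 -0.2362  0.1182] yaw 1.6298 shift [-0.0005 -0.0155  0.0002] twist -0.0022 F [-4.46  0.66  5.75] t 20.62 gap 0.038
[-0.03   0.846  0.024]
tcp [ 0.5764 -0.2362  0.1182] yaw 1.6298 shift [-0.0004 -0.0155  0.0002] twist -0.0022 F [-4.54 -0.44  4.66] t 20.68 gap 0.0382
[-0.049  0.874 -0.016]
```

View pics/d2.png

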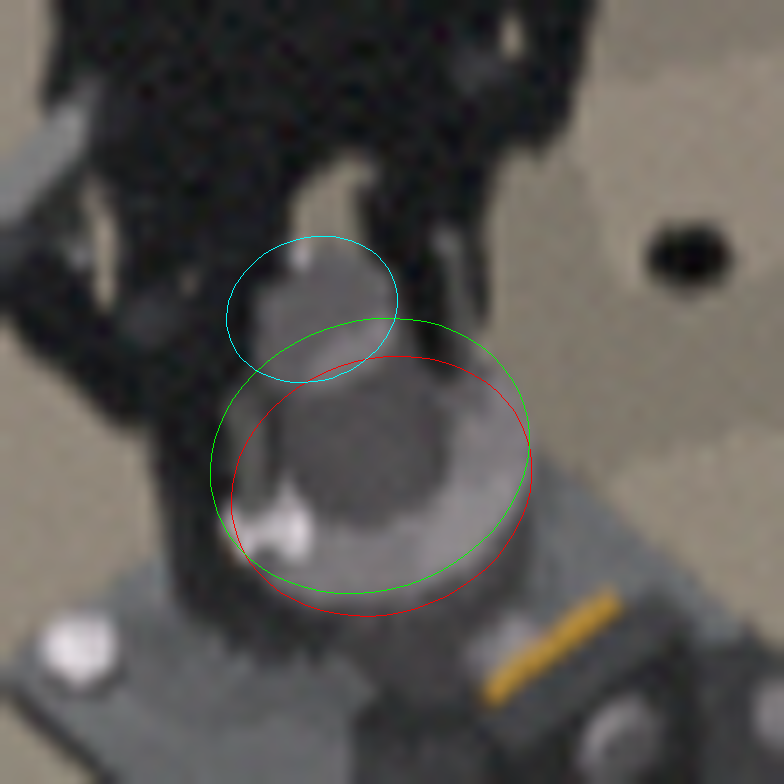

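View pics/d3.png

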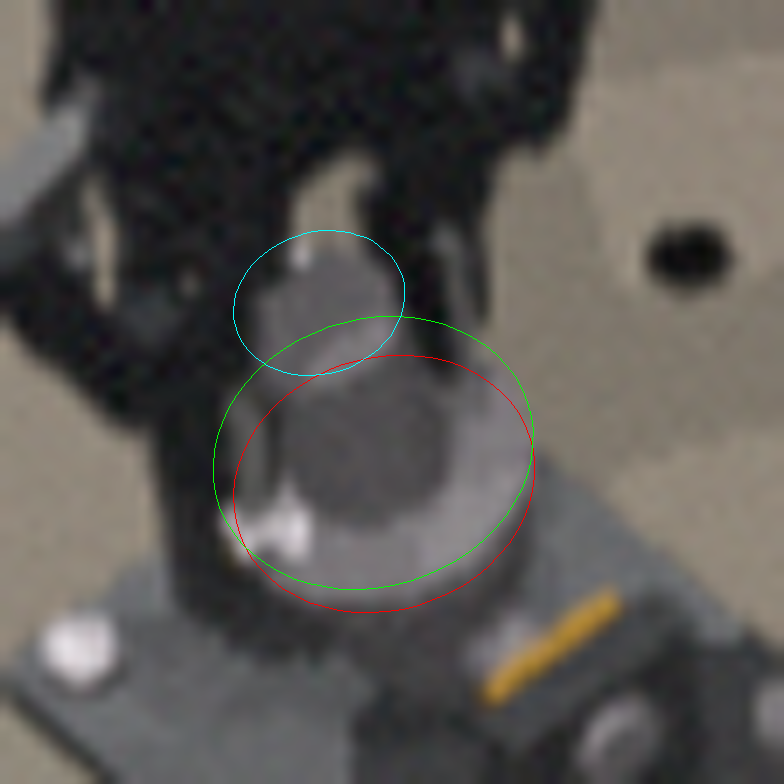

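Call:
arm_command(plan=[0, -0.002, 0.0004, 0, 0.1, 0, -0.004, 0.0008, 0, 0.1, 0, -0.006, 0.0012, 0, 0.1, 0, -0.008, 0.0015, 0, 0.1, 0, -0.01, 0.0017, 0, 0.1, 0, -0.012, 0.0018, 0, 0.1, 0, -0.014, 0.0015, 0, 0.1, 0, -0.017, 0.001, 0, 0.1, 0, -0.017, 0, 0, 0.1, 0, -0.017, 0, 0, 0.1])

```text
time: 21.98
tcp_pos: [0.5597, -0.2372, 0.1183]
tool_rot: [[-0.059, 0.998, 0.001], [0.998, 0.059, -0.0], [-0.0, 0.001, -1.0]]
force: [0.4, -0.8, 0.1]
finger_gap: 0.0386
```

```bash
python3 look.py pics/e1.png 0.0
```

```text
tcp [ 0.5597 -0.2372  0.1183] yaw 1.6298 shift [-0.0005  0.0013  0.0003] twist -0.0022 F [ 0.44 -0.77  0.08] t 21.98 gap 0.0386
[-0.005  0.054  0.004]
```

View pics/e1.png

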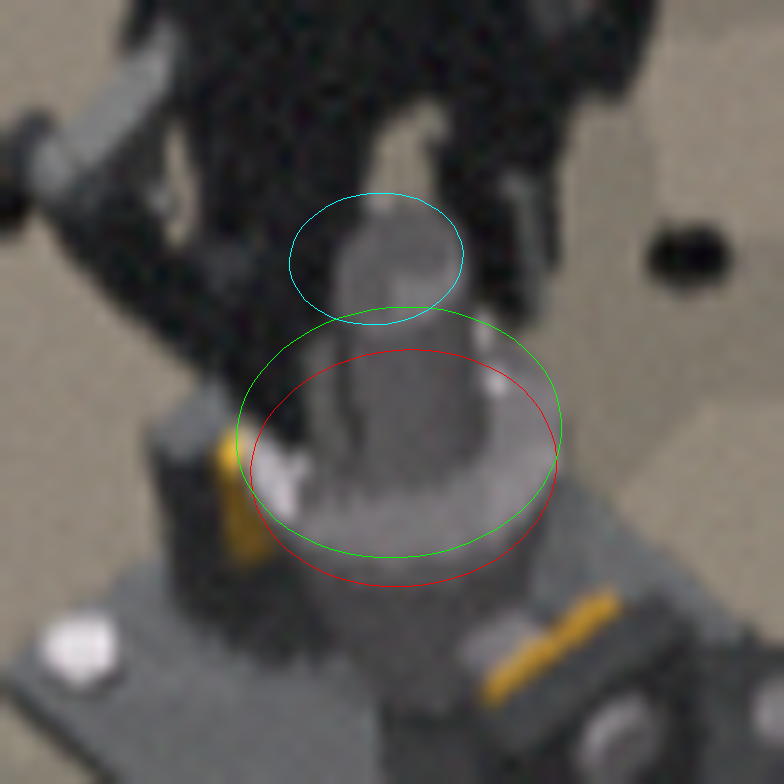

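Call:
arm_command(plan=[0, -0.003, 0, 0, 0.1, 0, -0.005, 0, 0, 0.1, 0, -0.0065, 0, 0, 0.1, 0, -0.008, 0, 0, 0.1, 0, -0.0095, 0, 0, 0.1, 0, -0.011, 0, 0, 0.1, 0, -0.0125, 0, 0, 0.1, 0, -0.0135, 0, 0, 0.1, 0, -0.0145, 0, 0, 0.1, 0, -0.0145, 0, 0, 0.1, 0, -0.0145, 0, 0, 0.1])

```text
time: 23.4
tcp_pos: [0.5457, -0.2381, 0.1188]
tool_rot: [[-0.059, 0.998, 0.002], [0.998, 0.059, -0.001], [-0.001, 0.002, -1.0]]
force: [4.0, 1.6, 4.5]
finger_gap: 0.0387
```

```bash
python3 look.py pics/f1.png -0.17
```

```text
tcp [ 0.5457 -0.2381  0.1188] yaw 1.6299 shift [-0.0004  0.0153  0.0009] twist -0.0021 F [4.05 1.57 4.53] t 23.4 gap 0.0387
[ 0.198 -0.822  0.043]
```

View pics/f1.png

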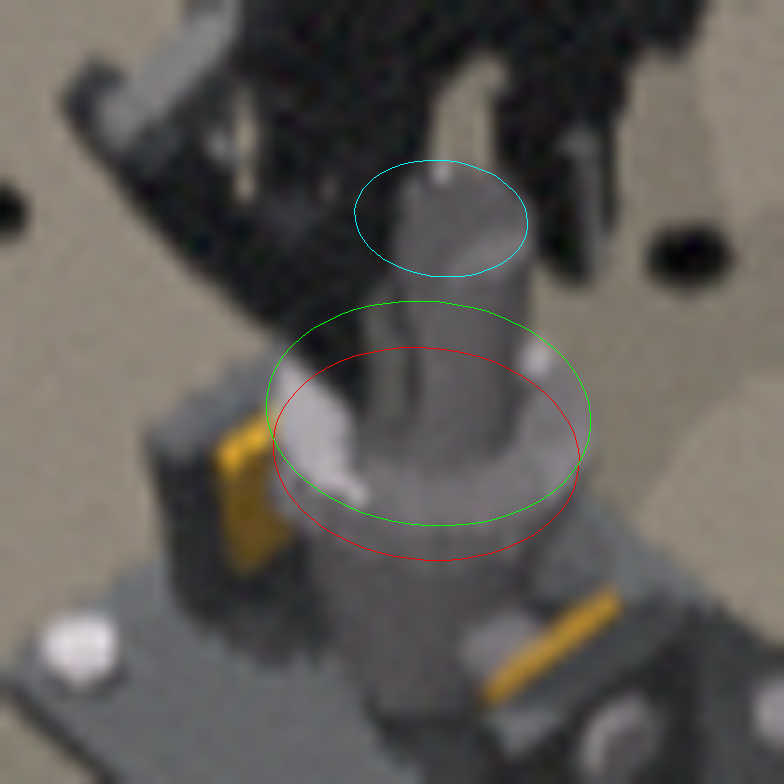

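Call:
arm_command(plan=[0, -0.0004, 0, 0, 0.1, 0, -0.0004, 0, 0, 0.1, 0, 0.01, 0.0015, 0, -0.6, 0, 0.0155, 0.001, 0, -0.8, 0, 0.0155, 0, 0, -0.8, 0, 0.0155, 0, 0, -0.8, 0, 0.0155, 0, 0, -0.8])

```text
time: 24.32
tcp_pos: [0.5602, -0.2371, 0.1179]
tool_rot: [[-0.059, 0.998, -0.001], [0.998, 0.059, 0.0], [0.0, -0.001, -1.0]]
force: [-0.3, -0.5, 0.2]
finger_gap: 0.0767
```

```bash
python3 look.py pics/g1.png 0
```

```text
tcp [ 0.5602 -0.2371  0.1179] yaw 1.6297 shift [-0.0005  0.0007 -0.0001] twist -0.0023 F [-0.35 -0.53  0.23] t 24.32 gap 0.0767
[ 0.008 -0.009 -0.027]
```

View pics/g1.png

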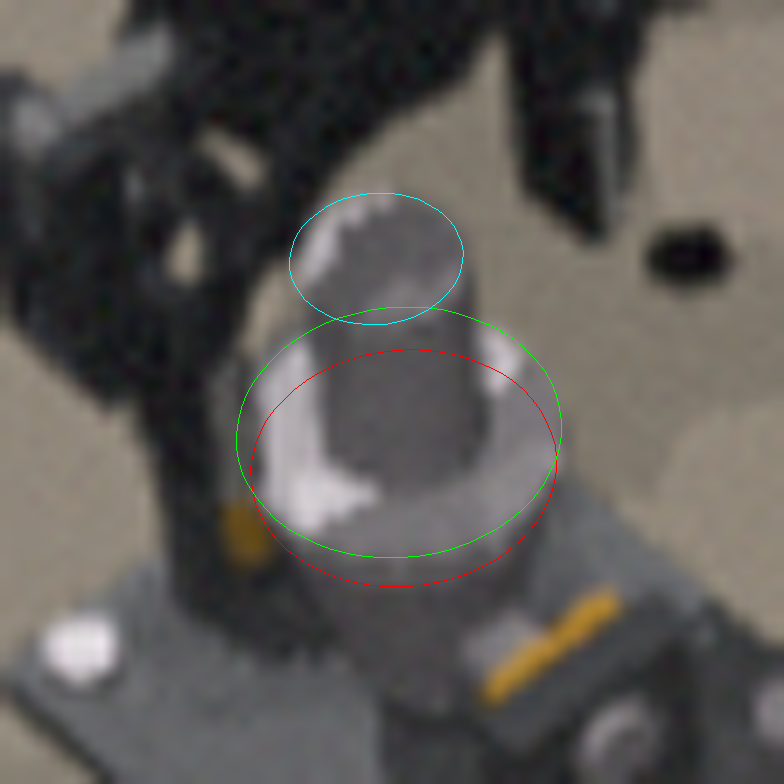

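Upright and still home, with the same outline as before the rocking. Now I raise the tool clear.

Call:
arm_command(plan=[0, 0, -0.02, 0, -1, 0, 0, -0.06, 0, -1, 0, 0, -0.1, 0, -1, 0, 0, -0.14, 0, -1, 0, 0, -0.14, 0, -1, -0.05, -0.05, -0.14, 0, -1, -0.05, -0.1, -0.14, 0, -1, -0.05, -0.15, -0.14, 0, -1, -0.05, -0.15, -0.14, 0, -1])

```text
time: 25.5
tcp_pos: [0.4108, -0.2957, 0.2568]
tool_rot: [[-0.055, 0.998, -0.002], [0.998, 0.055, 0.001], [0.001, -0.002, -1.0]]
force: [0.7, -0.1, 0.0]
finger_gap: 0.0855
```

```bash
python3 look.py pics/h1.png 0
python3 - <<'E'
from h import *
im=viewer.camera("top"); cv2.imwrite("pics/h_top.png",im[:,:,::-1])
print(viewer.tip_of("top","plug_knob"));
E
```

```text
tcp [ 0.4108 -0.2957  0.2568] yaw 1.6263 shift [0.0495 0.1535 0.1386] twist -0.0057 F [ 0.66 -0.14  0.01] t 25.5 gap 0.0855
[-0.001 -0.029  0.073]
[{'centre': [0.5632, -0.2322, 0.1147], 'p': 0.74}, {'centre': [0.4021, 0.1771, 0.0709], 'p': 0.73}]
```

View pics/h1.png

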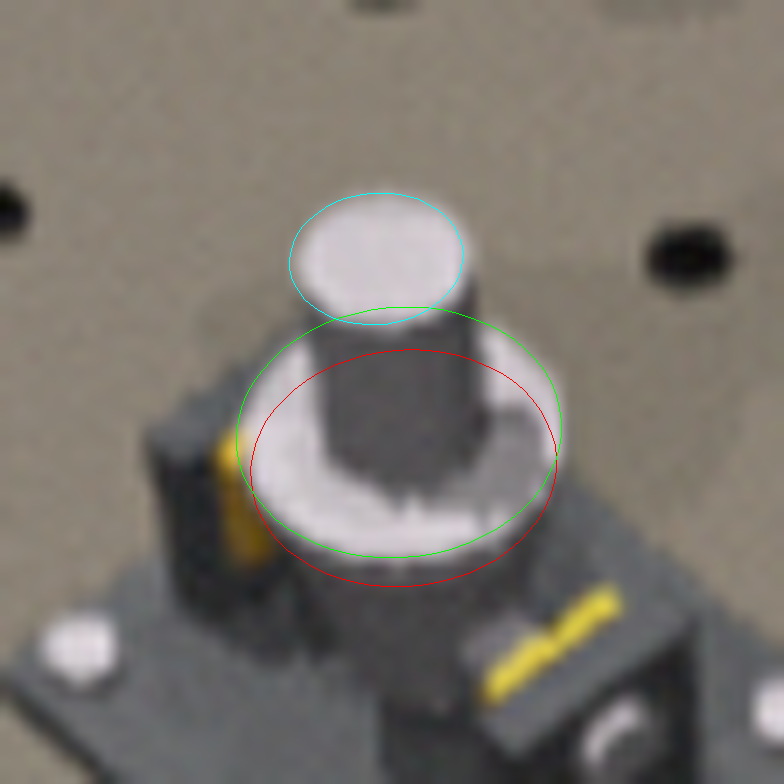

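View pics/h_top.png

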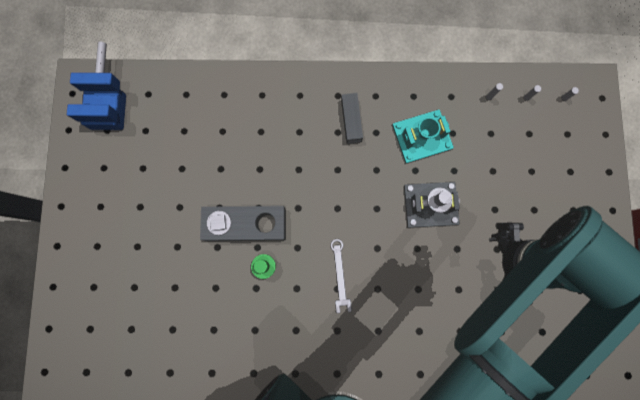

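```bash
python3 -c "
from workcell import job
print(job.finish_job())"
```

```text
the job is handed in; nothing more can be done
None
```

The job is done and handed in at about 25.6 s. The round-knobbed plug is in the rocking rest's cup, upright and fully home as far as the cameras show.

- **Seating:** I pushed the plug straight down with the arm. The force sensor read about 13 N, which with the plug's weight puts about 17 N on the cup. No reading came near the 20 N limit.
- **First rocking try:** A trial with the knob gripped moved it only about 3 mm away from the robot, because the grip resisted the tilt. I moved it back and let go.
- **Rocking:** I then turned the gripper a quarter turn and pushed the knob with loosely open fingers. This rocked the cup about 0.17 rad away from the robot and then about 0.165 to 0.17 rad towards it. I read both angles by matching drawn outlines of the tilted cup and plug to the picture.
- **Letting go:** From the second tilt I opened the fingers and moved them off the knob, and the cup came back upright.

**Last checks:** The pictures show the plug upright, with its outline fitting the fully-home geometry to about half a pixel, though they can't resolve height below about 1 mm. The spare plug, tube offcut, spanner and both look-alikes are where they started, and the robot is clear of everything. The network put the knob about 5 mm to the side of my fit, slightly outside its stated 4 mm accuracy. I trusted the outline fit instead.

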